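Roll a planer feed roller over the lip into its cradle

ROBOT

A 7-joint arm with a two-finger parallel gripper is mounted at the origin on a cart in front of the work surface, level with it; the furniture and walls round the work are solid. World frame = base frame: x ahead of the robot, y to its left, z up, the work surface at z = 0. Lengths are in m, angles in rad, forces in N, time in s.
With the tool pointing down it reaches from about 0.35 to 0.9 m from the base axis. Payload 8.1 kg.
Tool frame: the origin (TCP) lies between the finger pads; the fingertips stand 17 mm ahead of it and the grasp point (between the pads) lies 2 mm behind it; z points along the fingers, y is the line along which they close (so a half turn about z gives the same grasp; the last joint's range is limited). The gripper opens to 92 mm and grips with 3 to 60 N. Pads are 19 mm wide; open, the fingers measure 130 mm over their backs; the gripper's body (75 mm by 190 mm) begins 47 mm behind the grasp point.
Start: joints at [1.108, 0.434, 0.025, 1.573, -0.012, 1.134, -0.075], TCP at [0.22, -0.585, 0.244] pointing down, gripper open.
Joint ranges: [-2.62, 2.62], [-0.44, 2.09], [-1.27, 1.32], [0.08, 2.57], [-1.32, 4.46], [0.12, 2], [-2.74, 2.74]. Speed limits (rad/s): [2.22, 2.22, 3.01, 3.01, 3.14, 3.14, 3.14].

INTERFACE

Orientations are given as a rotation vector (axis times angle).
In Python, from cell import observe, get_image, calibration, sign_off, look_for, regions_of, landmark_of gives the robot as it stands.
- The arm moves only by the tool jog_arm, never from a script. Its argument "plan" is a list of rows, each an object with "offset": the shift along the tool's x, y, z normalised to -1 to 1, where 1 is 0.15 m, a list of three; "twist": the turn, a rotation vector about the tool's x, y, z normalised to -1 to 1, where 1 is 2 pi rad, a list of three; "fingers": the gripper command: -1 is shut, 1 is fully open, values between are in proportion. In form: [{"offset": [x, y, z], "twist": [ax, ay, az], "fingers": fingers}, ...]. A call has 1 to 20 rows; each row is the pose to reach, as a shift and turn from the pose commanded when the call began, along the tool's axes at that moment, turning the shorter way round; what a row does not reach only later rows make up. A row lasts 1/8 s, in which the tool goes at most 62.5 mm and 10.7 degrees, less where a joint would pass 70% of its speed; a pose out of reach is approached as far as the arm can. A call with a number of a shift or a turn outside -1 to 1 is refused whole. A call with a gripper value outside its range is refused whole. The fingers move at their own pace and stop on an object; "newtons" is the grip in N (left out, the last holds). Time passes only in rows, so rows that repeat a pose let the fingers close. It gives the time, the measured TCP pose, the force, the opening and the grip force at its end, in the units of the state.
- observe(): the state, without advancing time (a new reading comes with each control period).
- get_image(name): name is "side" or "top"; returns the picture (420x560x3 uint8, red, green, blue); there is no depth.
- calibration(name): a dict with "fov_y" (degrees; the focal length in pixels is half the picture's height over the tangent of half this angle, whatever the lens; pixels are square), "cx", "cy" (the principal point, pixels), "position" and "attitude" of the camera in the world. Camera axes: x right, y down, z forward; pixel columns grow to the right and rows downward; lengths in m; the calibration is good to about 2 mm. A picture is of the moment at which its call begins. calibration takes no time and is no camera call.
- sign_off(): hands the job in; it is judged then, once.
Trained networks look in the newest picture that a camera, given by its name, has taken for a name from the list of things; names that differ only in an ending like _2 or _b are one class to them, and where a whole thing is asked for, a point or a joint stands for the part that bears it (a point fixed in the world has none). Each returns a list of dicts, best first, with "conf" (0 to 1); they miss things now and then, are a little off and sometimes report something else, mostly with a low value. They report only what shows in the picture. A call takes as long as a camera call.
- look_for(thing, camera): "box" ([left, top, width, height] as shares, 0 to 1, of the picture: columns of its width, rows of its height, round what is visible of it).
- regions_of(thing, camera): "region" (420x560 bool, what is visible of it) and "box" ([left, top, width, height] as shares, 0 to 1, of the picture: columns of its width, rows of its height, round what is visible of it).
- landmark_of(thing, camera): "at" ([row, column] as shares, 0 to 1, of the picture: columns of its width, rows of its height: a listed point, or the origin of a listed thing).
The state is a dict: "clock": time; "joints": joint angles; "dq": joint speeds; "joint_efforts": joint torques, N m; "position": TCP position; "ee_rot": TCP orientation; "force": force on the tool from outside, world axes, zero at the start; "ft_torque": the same for the moment, N m; "width": opening from 0.0 (shut) to 1.0 (fully open); "gripper_force": force on a finger pad.
Only numpy, scipy, OpenCV 4.12 (cv2) and the standard library are available. Lean on these libraries where they do the work, as an engineer would, in place of code of your own. Each camera call takes 0.05 s, during which the arm holds its last target. There are 200 camera calls.

TASK

The freshly ground feed roller lies on the deck of the wooden cradle. Pick up the rubber-soled push block by its grip, lay its flat sole on top of the roller and, pressing gently and keeping the sole level, roll the roller along the deck and over the steel lip until it drops into its seat against the stop. Never grip, lift, or push the roller from the side, nor touch it with anything but the sole; afterwards stand the push block back on the bench beside the cradle, flat on its sole, and leave everything else where it lies.

Things in the scene. Friction and masses are not known exactly. Their poses are not given: they have to be found in the camera images.
- cradle: Fixed plywood board, 290 x 190 mm, on the bench. Origin on the bench; +x is the rolling direction, y across. Deck 12 mm above the origin, from x = -170 to +120 mm. Guide rails along both long edges, 14 mm above the deck, inner faces at y = +-74 mm. Steel lip across at x = 45 mm; beyond it a stop block, 34 mm above the deck, 24 mm thick, its face at x = 93.5 mm.
- lip (a point): Middle of the lip at the height of the deck (12 mm above the bench); axes as the cradle's. The lip is a steel rod of radius 8 mm lying across and sunk in the deck; it is adjustable and stands 6 to 9 mm proud, how much is not measured and must be felt: the roller rises by that. Under too light a press (below some 5 N) the sole slips here and the roller stalls or runs back.
- seat (a point): Where the roller's centre is when it rests on the deck against the stop, beyond the lip (37 mm above the bench, 23.5 mm beyond the lip's crest; it has up to 5 mm of play towards the lip); axes as the cradle's.
- feed_roller: Loose plain steel roller, 50 mm diameter, 140 mm long, 0.35 to 0.65 kg, lying across the deck before the lip (on its -x side). Origin at its centre, y along its axis, parallel to the cradle's y; x and z turn as it rolls. Under a flat sole its centre moves half as far as the sole. Its surface is spoiled by more than 25 N from the push block, or by a sole tilted over 4 degrees. It stays put on the level deck.
- push_block: Loose push block, 0.25 kg: base 190 x 78 x 15 mm with a flat rubber sole (190 x 74 mm) below and an upright wooden grip in the middle, 90 mm long (x), 24 mm thick (y), its top 75 mm above the sole. Origin in the middle of the sole's underside, x along its length, z up. Held slackly it tilts in the grip when pressed off its middle: grip hard. Starts on its sole left of the cradle.
- push_block_grip (a point): Centre line of the push block's grip, 55 mm above the sole's underside: take the 24 mm thickness between the fingers here, from above; axes as the push block's.
- tape_measure: Bystander: tape measure, 61 x 83 x 36 mm, near the bench's front edge. Origin under its centre.
- screwdriver: Bystander: screwdriver, 218 mm long, near the bench's front edge. Origin under its centre.
- pliers: Bystander: pliers, 170 mm long, 14 mm high, behind the cradle. Origin under their centre.

How it is judged:
By the outcome, as a careful person would: the job done as asked, in the order asked, and still so for the second after the job is handed in, with the robot touching nothing.
It also fails if it takes over 72 s, if anything falls off the work surface, if the arm or the gripper's body presses on something with over 40 N, if the wrist force passes 120 N, or if a joint passes its speed limit or range.

## Working session

There is one attempt and no reset: what is moved stays moved. The work goes in short steps, Python scripts to look and compute and a tool call to move; the robot and the scene stay as the last step left them, time stands still between calls to the robot, and variables do not carry over. Pictures are saved under pics/ and viewed, at most 10 in all, crops included, and the job is handed in when it is done.

Besides the shell and the picture viewer there is one more tool, called as name(argument=value, ...), one argument or row to a line, values as JSON. jog_arm: Moves the arm, as the interface text tells. Scaled input: -1 to 1 covers 0.15 m each way for a shift and 2 pi rad each way for a turn. Its arguments: {"type":"object","properties":{"plan":{"type":"array","items":{"type":"object","properties":{"offset":{"type":"array","items":{"type":"number","minimum":-1,"maximum":1}},"twist":{"type":"array","items":{"type":"number","minimum":-1,"maximum":1}},"fingers":{"type":"number"}}}},"newtons":{"type":"number"}},"required":["plan"]}

```bash
mkdir -p pics; ls; cat > h.py <<'E'
import numpy as np, cv2
from scipy.spatial.transform import Rotation as R
from cell import *
def cam(n):
    c=calibration(n); f=210/np.tan(np.radians(c["fov_y"])/2)
    a=np.array(c["attitude"],float)
    M=a if a.shape==(3,3) else R.from_rotvec(a).as_matrix()
    return f,c["cx"],c["cy"],np.array(c["position"]),M
def ray(n,rc):
    f,cx,cy,p,M=cam(n); d=M@np.array([(rc[1]-cx)/f,(rc[0]-cy)/f,1]); return p,d
def atz(n,rc,z):
    p,d=ray(n,rc); return p+d*(z-p[2])/d[2]
def proj(n,X):
    f,cx,cy,p,M=cam(n); q=M.T@(np.array(X)-p); return np.array([cy+f*q[1]/q[2],cx+f*q[0]/q[2]])
E
python3 - <<'E'
from h import *
np.set_printoptions(precision=4,suppress=True)
for n in("side","top"):
    print(n,calibration(n)); cv2.imwrite(f"pics/{n}0.png",cv2.cvtColor(get_image(n),cv2.COLOR_RGB2BGR))
    for t in("cradle","lip","seat","feed_roller","push_block","push_block_grip","tape_measure","screwdriver","pliers"):
        for r in landmark_of(t,n)[:2]:
            rc=np.array(r["at"])*[420,560]; z={"lip":.012,"seat":.037,"feed_roller":.037,"push_block_grip":.055}.get(t,0)
            print(n,t,round(r["conf"],2),rc,atz(n,rc,z))
s=observe();print(s)
E
```

```text
pics
side {'fov_y': 56.826670937546275, 'cx': 275.2170268626572, 'cy': 205.39802888905635, 'position': array([ 1.1502, -0.3464,  0.7094]), 'attitude': array([-2.0863, -1.1234,  0.4969])}
side cradle 0.85 [236.712 232.68 ] [ 0.543  -0.0768  0.    ]
side lip 0.65 [235.2  217.28] [ 0.528  -0.1104  0.012 ]
side seat 0.59 [235.998 204.792] [ 0.5363 -0.1446  0.037 ]
side seat 0.44 [235.2   233.912] [ 0.572  -0.0861  0.037 ]
side feed_roller 0.76 [216.804 264.208] [0.5589 0.0066 0.037 ]
side push_block 0.64 [172.116 348.32 ] [0.5035 0.3353 0.    ]
side push_block_grip 0.59 [158.718 350.896] [0.5104 0.3299 0.055 ]
side tape_measure 0.94 [182.784 250.6  ] [0.386  0.0678 0.    ]
side screwdriver 0.76 [225.582 140.672] [ 0.3791 -0.2545  0.    ]
side pliers 0.62 [264.306 360.584] [0.7826 0.1284 0.    ]
top {'fov_y': 46.03221983460685, 'cx': 279.93935615762643, 'cy': 209.25196248610857, 'position': array([0.3852, 0.058 , 1.2669]), 'attitude': array([-2.1421,  2.1778, -0.1696])}
top cradle 0.69 [213.486 320.208] [ 0.5463 -0.0734  0.    ]
top lip 0.66 [218.484 339.08 ] [ 0.5311 -0.1202  0.012 ]
top
[... 297 characters left out ...]
55 ]
top tape_measure 0.83 [285.18  270.984] [0.3652 0.0568 0.    ]
top screwdriver 0.93 [282.198 395.696] [ 0.3669 -0.2609  0.    ]
top pliers 0.98 [125.286 239.904] [0.7847 0.1326 0.    ]
{'clock': 1.0, 'joints': array([ 1.1084,  0.4345,  0.025 ,  1.5732, -0.0117,  1.134 , -0.0752]), 'dq': array([ 0.001 , -0.0009, -0.0009, -0.    ,  0.0005,  0.0007, -0.0005]), 'joint_efforts': array([  0.001 , -66.7677,   0.9841, -31.4808,  -0.0608,   0.0326,
        -0.    ]), 'position': array([ 0.2201, -0.585 ,  0.2438]), 'ee_rot': array([3.0909, 0.5619, 0.0001]), 'force': array([0.2534, 0.4687, 0.7489]), 'ft_torque': array([ 0.0109, -0.0211,  0.0008]), 'gripper_force': 0.0, 'width': 0.9972757793132094}
```

View pics/top0.png

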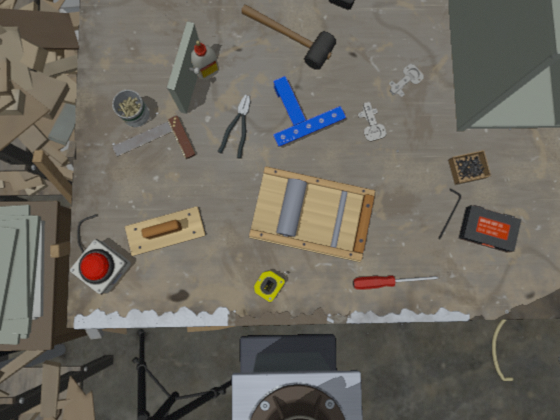

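View pics/side0.png

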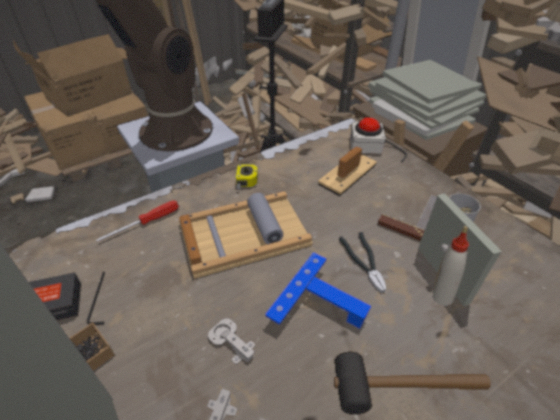

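```bash
cat > m.py <<'E'
from h import *
from scipy.optimize import least_squares
np.set_printoptions(precision=4,suppress=True)
def rect(reg,z):
    cs,_=cv2.findContours(reg.astype(np.uint8),cv2.RETR_EXTERNAL,cv2.CHAIN_APPROX_NONE)
    c=max(cs,key=cv2.contourArea)[:,0]
    W=np.array([atz(N,(p[1],p[0]),z)[:2] for p in c],np.float32)*1000
    return cv2.minAreaRect(W)
img={n:get_image(n) for n in("top","side")}
for N in("top","side"):
    for t,z in(("cradle",.026),("push_block",.015),("feed_roller",.045)):
        for r in regions_of(t,N)[:1]: print(N,t,round(r["conf"],2),r["region"].sum(),rect(r["region"],z))
big=cv2.resize(cv2.cvtColor(img["top"],cv2.COLOR_RGB2BGR)[150:270,115:385],None,fx=2.9,fy=2.9,interpolation=cv2.INTER_CUBIC)
cv2.imwrite("pics/topcrop.png",big)
E
python3 m.py
```

```text
top cradle 0.86 6955 ((542.6249389648438, -50.48231506347656), (292.9264221191406, 190.1356658935547), 76.49494934082031)
top push_block 0.8 2267 ((506.1377258300781, 324.9361572265625), (78.62210845947266, 190.09872436523438), 14.444639205932617)
top feed_roller 0.73 1138 ((557.2492065429688, 4.437324523925781), (50.6067008972168, 147.57781982421875), 76.99617767333984)
side cradle 0.69 5878 ((560.828125, -52.24308776855469), (289.74456787109375, 205.77276611328125), 76.35601806640625)
side push_block 0.57 1409 ((509.1247863769531, 335.51348876953125), (101.04767608642578, 242.84727478027344), 18.752933502197266)
```

The top crop isn't needed: rectangle sizes (293×190, 190×79, 50×148 mm) match the given ones. The pictures show the cradle at top pixels about (250–375, 168–259), with the roller at (292, 207), the lip at (340, 218) and the block at (165, 230). Now the first move.

```bash
cat > go.py <<'E'
import sys
from h import *
np.set_printoptions(precision=4,suppress=True)
def go(x,y,z,psi):
    s=observe(); T=R.from_rotvec(s["ee_rot"])
    p=np.radians(psi); G=R.from_matrix(np.array([[np.cos(p),np.sin(p),0],[np.sin(p),-np.cos(p),0],[0,0,-1]]))
    d=T.inv().apply(np.array([x,y,z])-s["position"])/.15; w=(T.inv()*G).as_rotvec()/(2*np.pi)
    print("off",d,"tw",w,"t",s["clock"],s["position"],"F",s["force"],"q7",s["joints"][6])
if __name__=="__main__": go(*map(float,sys.argv[1:]))
E
python3 go.py 0.508 0.325 0.20 104.4
```

```text
off [ 3.9322 -5.0028  0.2914] tw [ 0.      0.     -0.2328] t 1.4 [ 0.22   -0.585   0.2438] F [ 0.1789 -0.9389  1.1853] q7 -0.0751320771619792
```

jog_arm(
  plan=[
    {"offset":[0.25,-0.33,0],"twist":[0,0,0],"fingers":1},
    {"offset":[0.5,-0.66,0],"twist":[0,0,0],"fingers":1},
    {"offset":[0.786,-1,0.05],"twist":[0,0,0],"fingers":1},
    {"offset":[0.786,-1,0.05],"twist":[0,0,0],"fingers":1},
  ],
)

```text
clock: 1.9
position: [0.2793, -0.3988, 0.2362]
ee_rot: [-3.088, -0.571, -0.001]
force: [-0.8, -1.2, 0.3]
width: 1.001
gripper_force: 0.0
```

jog_arm(
  plan=[
    {"offset":[0.25,-0.33,0],"twist":[0,0,0],"fingers":1},
    {"offset":[0.5,-0.66,0],"twist":[0,0,0],"fingers":1},
    {"offset":[0.786,-1,0.05],"twist":[0,0,0],"fingers":1},
    {"offset":[0.786,-1,0.05],"twist":[0,0,0],"fingers":1},
  ],
)

```text
clock: 2.4
position: [0.3364, -0.2181, 0.2289]
ee_rot: [-3.089, -0.571, -0.001]
force: [-0.2, -1.2, 0.1]
width: 0.995
gripper_force: 0.0
```

jog_arm(
  plan=[
    {"offset":[0.25,-0.33,0],"twist":[0,0,0],"fingers":1},
    {"offset":[0.5,-0.66,0],"twist":[0,0,0],"fingers":1},
    {"offset":[0.786,-1,0.05],"twist":[0,0,0],"fingers":1},
    {"offset":[0.786,-1,0.05],"twist":[0,0,0],"fingers":1},
  ],
)

```text
clock: 2.9
position: [0.3944, -0.0365, 0.2214]
ee_rot: [-3.089, -0.57, -0.002]
force: [-0.4, -0.9, -0.8]
width: 1.0
gripper_force: 0.0
```

jog_arm(
  plan=[
    {"offset":[0.25,-0.33,0],"twist":[0,0,0],"fingers":1},
    {"offset":[0.5,-0.66,0],"twist":[0,0,0],"fingers":1},
    {"offset":[0.786,-1,0.05],"twist":[0,0,0],"fingers":1},
    {"offset":[0.786,-1,0.05],"twist":[0,0,0],"fingers":1},
  ],
)

```text
clock: 3.4
position: [0.4518, 0.1457, 0.2135]
ee_rot: [-3.088, -0.567, -0.001]
force: [-0.6, -0.2, -0.1]
width: 0.998
gripper_force: 0.0
```

```bash
python3 go.py 0.508 0.325 0.15 104.4
```

```text
off [ 0.7745 -0.9834  0.426 ] tw [-0.0001 -0.0004 -0.2321] t 3.4 [0.4518 0.1457 0.2135] F [-0.5924 -0.1695 -0.1471] q7 -1.7994765245290467
```

jog_arm(
  plan=[
    {"offset":[0.25,-0.33,0.1],"twist":[0,0,-0.029],"fingers":1},
    {"offset":[0.5,-0.66,0.2],"twist":[0,0,-0.058],"fingers":1},
    {"offset":[0.774,-0.983,0.3],"twist":[0,0,-0.087],"fingers":1},
    {"offset":[0.774,-0.983,0.426],"twist":[0,0,-0.116],"fingers":1},
    {"offset":[0.774,-0.983,0.426],"twist":[0,0,-0.145],"fingers":1},
    {"offset":[0.774,-0.983,0.426],"twist":[0,0,-0.174],"fingers":1},
    {"offset":[0.774,-0.983,0.426],"twist":[0,0,-0.203],"fingers":1},
    {"offset":[0.774,-0.983,0.426],"twist":[0,0,-0.232],"fingers":1},
    {"offset":[0.774,-0.983,0.426],"twist":[0,0,-0.232],"fingers":1},
  ],
)

```text
clock: 4.53
position: [0.5086, 0.3189, 0.1491]
ee_rot: [1.936, 2.473, -0.002]
force: [0.2, 0.1, 0.1]
width: 1.0
gripper_force: 0.0
```

```bash
python3 go.py 0.508 0.325 0.054 104.4
```

```text
off [0.0413 0.0062 0.634 ] tw [-0.0001  0.0002 -0.0014] t 4.525 [0.5086 0.3189 0.1491] F [0.2325 0.1428 0.1128] q7 -0.8649744544964652
```

jog_arm(
  plan=[
    {"offset":[0.041,0.006,0.25],"twist":[0,0,0],"fingers":1},
    {"offset":[0.041,0.006,0.45],"twist":[0,0,0],"fingers":1},
    {"offset":[0.041,0.006,0.58],"twist":[0,0,0],"fingers":1},
    {"offset":[0.041,0.006,0.634],"twist":[0,0,0],"fingers":1},
    {"offset":[0.041,0.006,0.634],"twist":[0,0,0],"fingers":1},
  ],
)

```text
clock: 5.15
position: [0.5066, 0.3275, 0.0548]
ee_rot: [1.933, 2.477, -0.0]
force: [0.5, -0.4, 0.8]
width: 1.002
gripper_force: 0.0
```

jog_arm(
  plan=[
    {"offset":[0,0,0],"twist":[0,0,0],"fingers":0},
    {"offset":[0,0,0],"twist":[0,0,0],"fingers":-0.3},
    {"offset":[0,0,0],"twist":[0,0,0],"fingers":-1},
    {"offset":[0,0,0],"twist":[0,0,0],"fingers":-1},
    {"offset":[0,0,0],"twist":[0,0,0],"fingers":-1},
    {"offset":[0,0,0],"twist":[0,0,0],"fingers":-1},
    {"offset":[0,0,0],"twist":[0,0,0],"fingers":-1},
    {"offset":[0,0,0],"twist":[0,0,0],"fingers":-1},
  ],
  newtons=60,
)

```text
clock: 6.15
position: [0.5067, 0.3277, 0.0548]
ee_rot: [1.931, 2.477, 0.001]
force: [2.5, 1.3, 1.3]
width: 0.255
gripper_force: 59.9
```

```bash
python3 - <<'E'
from h import *
from go import go
import go as g
cv2.imwrite("pics/s1.png",cv2.cvtColor(cv2.resize(get_image("side")[90:230,260:450],None,fx=3,fy=3),cv2.COLOR_RGB2BGR))
go(.508,.325,.2,104.4)
s=observe();print(s["force"],s["ft_torque"],s["width"],s["gripper_force"])
E
```

```text
off [-0.0195  0.0044 -0.9682] tw [ 0.0001 -0.     -0.0008] t 6.2 [0.5067 0.3277 0.0548] F [ 2.0213  0.6232 -0.9876] q7 -0.9599846239158808
[ 2.0213  0.6232 -0.9876] [ 0.0455 -0.5204  0.0115] 0.25565063748277145 59.87894654273987
```

View pics/s1.png

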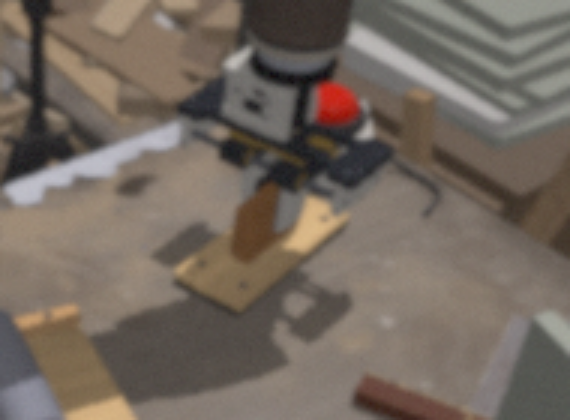

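jog_arm(
  plan=[
    {"offset":[0,0,-0.1],"twist":[0,0,0],"fingers":-1},
    {"offset":[0,0,-0.3],"twist":[0,0,0],"fingers":-1},
    {"offset":[0,0,-0.55],"twist":[0,0,0],"fingers":-1},
    {"offset":[0,0,-0.7],"twist":[0,0,0],"fingers":-1},
    {"offset":[0,0,-0.7],"twist":[0,0,0],"fingers":-1},
  ],
)

```text
clock: 6.82
position: [0.5067, 0.3285, 0.1619]
ee_rot: [1.931, 2.477, 0.005]
force: [-0.0, 0.2, -3.0]
width: 0.257
gripper_force: 59.9
```

```bash
python3 go.py 0.570 0.0527 0.15 76.5;python3 -c "
from h import *;s=observe();print(s['ft_torque'],s['force'])"
```

```text
off [-1.886  -0.0404  0.0769] tw [ 0.0004 -0.0003  0.0768] t 6.825 [0.5067 0.3285 0.1619] F [-0.0051  0.2164 -2.9535] q7 -0.8649487119916205
[-0.00956306 -0.10023937  0.01975932] [-0.00512416  0.21642239 -2.95345949]
```

jog_arm(
  plan=[
    {"offset":[-0.2,0,0],"twist":[0,0,0.015],"fingers":-1},
    {"offset":[-0.5,-0.01,0],"twist":[0,0,0.035],"fingers":-1},
    {"offset":[-0.8,-0.02,0],"twist":[0,0,0.055],"fingers":-1},
    {"offset":[-0.95,-0.02,0],"twist":[0,0,0.077],"fingers":-1},
    {"offset":[-0.95,-0.02,0],"twist":[0,0,0.077],"fingers":-1},
  ],
)

```text
clock: 7.45
position: [0.5382, 0.1858, 0.1585]
ee_rot: [2.472, 1.937, -0.004]
force: [-0.6, 0.8, -2.1]
width: 0.259
gripper_force: 59.9
```

```bash
python3 go.py 0.570 0.0527 0.15 76.5
```

```text
off [-0.8106  0.4179  0.0581] tw [-0.0002  0.0004 -0.0009] t 7.45 [0.5382 0.1858 0.1585] F [-0.5512  0.8087 -2.0872] q7 -1.054489530166515
```

jog_arm(
  plan=[
    {"offset":[-0.2,0.1,0],"twist":[0,0,0],"fingers":-1},
    {"offset":[-0.5,0.25,0],"twist":[0,0,0],"fingers":-1},
    {"offset":[-0.75,0.38,0.05],"twist":[0,0,0],"fingers":-1},
    {"offset":[-0.811,0.418,0.058],"twist":[0,0,0],"fingers":-1},
    {"offset":[-0.811,0.418,0.058],"twist":[0,0,0],"fingers":-1},
    {"offset":[-0.811,0.418,0.058],"twist":[0,0,0],"fingers":-1},
  ],
)

```text
clock: 8.2
position: [0.5702, 0.0582, 0.1511]
ee_rot: [-2.465, -1.946, -0.001]
force: [-0.0, 0.3, -2.6]
width: 0.259
gripper_force: 59.9
```

```bash
python3 - <<'E'
from h import *
from go import go
for n in ("top","side"):
    im=get_image(n)
    for t in("push_block","feed_roller","push_block_grip"):
        for r in landmark_of(t,n)[:1]:
            rc=np.array(r["at"])*[420,560];print(n,t,r["conf"],atz(n,rc,{"push_block":.095,"feed_roller":.037,"push_block_grip":.15}[t]))
cv2.imwrite("pics/s2.png",cv2.cvtColor(cv2.resize(im[130:290,170:360],None,fx=3.5,fy=3.5),cv2.COLOR_RGB2BGR))
go(.57,.0527,.119,76.5)
E
```

```text
top feed_roller 0.57 [ 0.5221 -0.1362  0.037 ]
side push_block 0.75 [0.5663 0.0641 0.095 ]
side feed_roller 0.96 [0.5689 0.0014 0.037 ]
side push_block_grip 0.59 [0.5726 0.0519 0.15  ]
off [-0.0226  0.0012  0.2141] tw [ 0.      0.     -0.0002] t 8.6 [0.5706 0.056  0.1511] F [-0.1347 -0.7444 -2.1998] q7 -0.8176070658903698
```

View pics/s2.png

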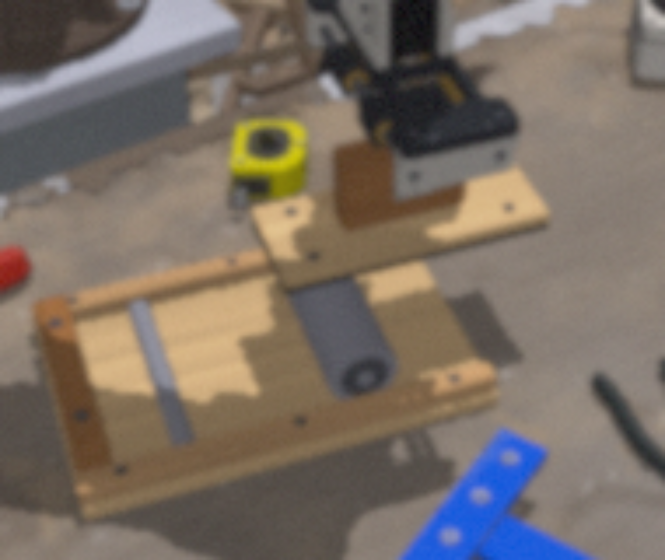

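```bash
python3 - <<'E'
from h import *
np.set_printoptions(precision=1,suppress=True)
s=observe();c=s["position"];p=np.radians(76.5);X=np.array([np.cos(p),np.sin(p),0]);Y=np.array([np.sin(p),-np.cos(p),0])
z=np.array([0,0,1])
for dx in(0,.01,-.01):
  for a,b in((-.095,.039),(.095,.039),(.095,-.039),(-.095,-.039)):
    q=proj("side",c+X*(a+dx)+Y*b-z*.0398); print(dx,a,b,(q[::-1]-[170,130])*3.5)
for h in(0,.02): print((proj("side",c+z*h)[::-1]-[170,130])*3.5)
E
```

```text
0 -0.095 0.039 [281.3 277.3]
0 0.095 0.039 [549.6 211.5]
0 0.095 -0.039 [502.7 145.2]
0 -0.095 -0.039 [247.6 203.8]
0.01 -0.095 0.039 [296.1 273.7]
0.01 0.095 0.039 [562.9 208.2]
0.01 0.095 -0.039 [515.4 142.3]
0.01 -0.095 -0.039 [261.7 200.5]
-0.01 -0.095 0.039 [266.3 281. ]
-0.01 0.095 0.039 [536.1 214.8]
-0.01 0.095 -0.039 [489.9 148.1]
-0.01 -0.095 -0.039 [233.5 207. ]
[398.7 161.6]
[399.1 137.4]
```

jog_arm(
  plan=[
    {"offset":[-0.01,0,0.07],"twist":[0,0,0],"fingers":-1},
    {"offset":[-0.02,0,0.13],"twist":[0,0,0],"fingers":-1},
    {"offset":[-0.02,0,0.18],"twist":[0,0,0],"fingers":-1},
    {"offset":[-0.02,0,0.205],"twist":[0,0,0],"fingers":-1},
    {"offset":[-0.02,0,0.214],"twist":[0,0,0],"fingers":-1},
    {"offset":[-0.02,0,0.214],"twist":[0,0,0],"fingers":-1},
  ],
)

```text
clock: 9.35
position: [0.57, 0.053, 0.119]
ee_rot: [2.469, 1.943, 0.0]
force: [-0.2, 0.2, -1.7]
width: 0.26
gripper_force: 59.9
```

jog_arm(
  plan=[
    {"offset":[0,0,0.007],"twist":[0,0,0],"fingers":-1},
    {"offset":[0,0,0.007],"twist":[0,0,0],"fingers":-1},
  ],
)

```text
clock: 9.6
position: [0.57, 0.0528, 0.118]
ee_rot: [2.469, 1.943, 0.0]
force: [-0.0, -0.6, -3.0]
width: 0.254
gripper_force: 59.9
```

jog_arm(
  plan=[
    {"offset":[0,0,0.007],"twist":[0,0,0],"fingers":-1},
    {"offset":[0,0,0.007],"twist":[0,0,0],"fingers":-1},
  ],
)

```text
clock: 9.85
position: [0.5699, 0.0528, 0.1168]
ee_rot: [2.469, 1.943, -0.0]
force: [0.2, 0.0, -2.7]
width: 0.258
gripper_force: 59.9
```

jog_arm(
  plan=[
    {"offset":[0,0,0.007],"twist":[0,0,0],"fingers":-1},
    {"offset":[0,0,0.007],"twist":[0,0,0],"fingers":-1},
  ],
)

```text
clock: 10.1
position: [0.5701, 0.0532, 0.1164]
ee_rot: [2.468, 1.943, 0.001]
force: [-1.6, -0.1, 4.9]
width: 0.258
gripper_force: 59.9
```

```bash
python3 -c "
from h import *;s=observe();print(s['ft_torque'],s['force'],s['position'])"
```

```text
[-0.23796227  0.57631272 -0.04247304] [-1.59852016 -0.05512269  4.8884424 ] [0.57012536 0.05317417 0.11644649]
```

jog_arm(
  plan=[
    {"offset":[-0.02,0,0],"twist":[0,0,0],"fingers":-1},
    {"offset":[-0.05,0,0],"twist":[0,0,0],"fingers":-1},
    {"offset":[-0.1,0,0],"twist":[0,0,0],"fingers":-1},
    {"offset":[-0.15,0,0],"twist":[0,0,0],"fingers":-1},
    {"offset":[-0.2,0,0],"twist":[0,0,0],"fingers":-1},
    {"offset":[-0.2,0,0],"twist":[0,0,0],"fingers":-1},
  ],
)

```text
clock: 10.85
position: [0.5629, 0.023, 0.1164]
ee_rot: [2.469, 1.942, -0.0]
force: [-1.6, 1.3, 7.3]
width: 0.26
gripper_force: 59.9
```

```bash
python3 - <<'E'
from h import *
import go
s=observe();print(s['ft_torque'],s['force'],s['position'])
im=get_image("side")
for t in("feed_roller",):
    for r in landmark_of(t,"side")[:1]:
        rc=np.array(r["at"])*[420,560];print(r["conf"],atz("side",rc,.037))
E
```

```text
[-0.2185  0.7369  0.0194] [-1.5901  1.3191  7.3259] [0.5629 0.023  0.1164]
0.68 [ 0.5587 -0.0084  0.037 ]
```

jog_arm(
  plan=[
    {"offset":[-0.03,0,-0.001],"twist":[0,0,0],"fingers":-1},
    {"offset":[-0.08,0,-0.001],"twist":[0,0,0],"fingers":-1},
    {"offset":[-0.14,0,-0.001],"twist":[0,0,0],"fingers":-1},
    {"offset":[-0.2,0,-0.001],"twist":[0,0,0],"fingers":-1},
    {"offset":[-0.26,0,-0.001],"twist":[0,0,0],"fingers":-1},
    {"offset":[-0.32,0,-0.001],"twist":[0,0,0],"fingers":-1},
    {"offset":[-0.37,0,-0.001],"twist":[0,0,0],"fingers":-1},
    {"offset":[-0.4,0,-0.001],"twist":[0,0,0],"fingers":-1},
  ],
)

```text
clock: 11.95
position: [0.5489, -0.035, 0.1165]
ee_rot: [2.469, 1.942, 0.001]
force: [-1.9, 1.3, 6.6]
width: 0.258
gripper_force: 59.9
```

jog_arm(
  plan=[
    {"offset":[-0.03,0,0],"twist":[0,0,0],"fingers":-1},
    {"offset":[-0.08,0,0],"twist":[0,0,0],"fingers":-1},
    {"offset":[-0.14,0,0],"twist":[0,0,0],"fingers":-1},
    {"offset":[-0.2,0,0],"twist":[0,0,0],"fingers":-1},
    {"offset":[-0.26,0,0],"twist":[0,0,0],"fingers":-1},
    {"offset":[-0.32,0,0],"twist":[0,0,0],"fingers":-1},
    {"offset":[-0.38,0,0],"twist":[0,0,0],"fingers":-1},
    {"offset":[-0.43,0,0],"twist":[0,0,0],"fingers":-1},
    {"offset":[-0.46,0,0],"twist":[0,0,0],"fingers":-1},
    {"offset":[-0.46,0,0],"twist":[0,0,0],"fingers":-1},
  ],
)

```text
clock: 13.2
position: [0.5326, -0.1022, 0.1165]
ee_rot: [2.469, 1.942, 0.0]
force: [-2.3, 0.5, 7.0]
width: 0.258
gripper_force: 59.9
```

```bash
python3 - <<'E'
from h import *
s=observe();print(s['ft_torque'],s['force'],s['position'])
for n in("side","top"):
  im=get_image(n)
  for t in("feed_roller","lip"):
    for r in landmark_of(t,n)[:1]:
        rc=np.array(r["at"])*[420,560];print(n,t,r["conf"],atz(n,rc,.037 if t!="lip" else .012))
  if n=="side": cv2.imwrite("pics/s3.png",cv2.cvtColor(cv2.resize(im[150:290,170:330],None,fx=4,fy=4),cv2.COLOR_RGB2BGR))
E
```

```text
[0.35097989 0.55802434 0.09550708] [-2.28704333  0.49815378  6.99869275] [ 0.53263191 -0.10217241  0.11649558]
side feed_roller 0.98 [ 0.54255926 -0.07203214  0.037     ]
side lip 0.9 [ 0.52959391 -0.10490487  0.012     ]
```

View pics/s3.png

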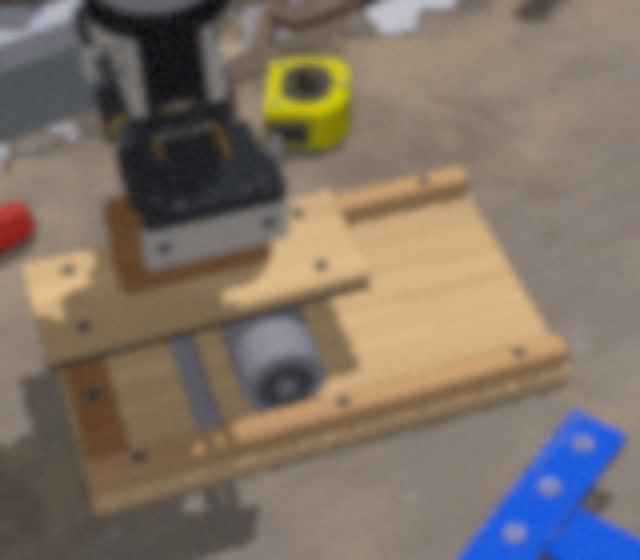

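jog_arm(
  plan=[
    {"offset":[0,0,-0.02],"twist":[0,0,0],"fingers":-1},
    {"offset":[0,0,-0.08],"twist":[0,0,0],"fingers":-1},
    {"offset":[0.1,0,-0.1],"twist":[0,0,0],"fingers":-1},
    {"offset":[0.3,0,-0.1],"twist":[0,0,0],"fingers":-1},
    {"offset":[0.45,0,-0.1],"twist":[0,0,0],"fingers":-1},
    {"offset":[0.513,0,-0.1],"twist":[0,0,0],"fingers":-1},
    {"offset":[0.513,0,-0.1],"twist":[0,0,0],"fingers":-1},
    {"offset":[0.513,0,-0.06],"twist":[0,0,0],"fingers":-1},
    {"offset":[0.513,0,-0.03],"twist":[0,0,0],"fingers":-1},
    {"offset":[0.513,0,-0.015],"twist":[0,0,0],"fingers":-1},
    {"offset":[0.513,0,-0.008],"twist":[0,0,0],"fingers":-1},
    {"offset":[0.513,0,-0.008],"twist":[0,0,0],"fingers":-1},
  ],
)

```text
clock: 15.0
position: [0.5506, -0.027, 0.1171]
ee_rot: [-2.469, -1.943, 0.0]
force: [0.7, -0.2, -2.3]
width: 0.256
gripper_force: 59.9
```

jog_arm(
  plan=[
    {"offset":[0,0,0.004],"twist":[0,0,0],"fingers":-1},
    {"offset":[0,0,0.004],"twist":[0,0,0],"fingers":-1},
  ],
)

```text
clock: 15.25
position: [0.5507, -0.0269, 0.1166]
ee_rot: [2.468, 1.943, 0.0]
force: [0.3, 0.3, -3.0]
width: 0.256
gripper_force: 59.9
```

jog_arm(
  plan=[
    {"offset":[0,0,0.004],"twist":[0,0,0],"fingers":-1},
    {"offset":[0,0,0.004],"twist":[0,0,0],"fingers":-1},
  ],
)

```text
clock: 15.5
position: [0.5508, -0.0268, 0.1164]
ee_rot: [2.468, 1.943, 0.0]
force: [-1.2, -0.5, 4.6]
width: 0.258
gripper_force: 59.9
```

```bash
python3 go.py 0.55 -0.027 0.1164 76.5
```

```text
off [-0.0028 -0.0049  0.0002] tw [ 0.0001  0.     -0.0002] t 15.5 [ 0.5508 -0.0268  0.1164] F [-1.2462 -0.4537  4.5763] q7 -0.7120118276082524
```

jog_arm(
  plan=[
    {"offset":[-0.03,0,0.001],"twist":[0,0,0],"fingers":-1},
    {"offset":[-0.08,0,0.001],"twist":[0,0,0],"fingers":-1},
    {"offset":[-0.13,0,0.001],"twist":[0,0,0],"fingers":-1},
    {"offset":[-0.17,0,0.001],"twist":[0,0,0],"fingers":-1},
    {"offset":[-0.2,0,0.001],"twist":[0,0,0],"fingers":-1},
    {"offset":[-0.2,0,0.001],"twist":[0,0,0],"fingers":-1},
  ],
)

```text
clock: 16.25
position: [0.5437, -0.0566, 0.1164]
ee_rot: [2.469, 1.942, 0.0]
force: [-2.2, 0.3, 8.7]
width: 0.257
gripper_force: 59.9
```

jog_arm(
  plan=[
    {"offset":[-0.015,0,0],"twist":[0,0,0],"fingers":-1},
    {"offset":[-0.03,0,0],"twist":[0,0,0],"fingers":-1},
    {"offset":[-0.03,0,0],"twist":[0,0,0],"fingers":-1},
  ],
)

```text
clock: 16.62
position: [0.5427, -0.0607, 0.1164]
ee_rot: [2.468, 1.942, 0.0]
force: [-1.8, 0.0, 8.8]
width: 0.258
gripper_force: 59.9
```

jog_arm(
  plan=[
    {"offset":[-0.013,0,0],"twist":[0,0,0],"fingers":-1},
    {"offset":[-0.026,0,0],"twist":[0,0,0],"fingers":-1},
    {"offset":[-0.026,0,0],"twist":[0,0,0],"fingers":-1},
  ],
)

```text
clock: 17.0
position: [0.5418, -0.0644, 0.1164]
ee_rot: [2.468, 1.942, 0.0]
force: [-2.4, 0.8, 8.8]
width: 0.261
gripper_force: 59.9
```

jog_arm(
  plan=[
    {"offset":[-0.01,0,-0.0015],"twist":[0,0,0],"fingers":-1},
    {"offset":[-0.01,0,-0.0015],"twist":[0,0,0],"fingers":-1},
  ],
)

```text
clock: 17.25
position: [0.5414, -0.0659, 0.1165]
ee_rot: [2.468, 1.942, 0.0]
force: [-1.4, 0.9, 6.8]
width: 0.254
gripper_force: 59.9
```

jog_arm(
  plan=[
    {"offset":[-0.01,0,0],"twist":[0,0,0],"fingers":-1},
    {"offset":[-0.01,0,0],"twist":[0,0,0],"fingers":-1},
  ],
)

```text
clock: 17.5
position: [0.5411, -0.0674, 0.1165]
ee_rot: [2.468, 1.942, 0.0]
force: [-2.1, -0.3, 5.4]
width: 0.257
gripper_force: 59.9
```

jog_arm(
  plan=[
    {"offset":[-0.01,0,0],"twist":[0,0,0],"fingers":-1},
    {"offset":[-0.01,0,0],"twist":[0,0,0],"fingers":-1},
  ],
)

```text
clock: 17.75
position: [0.5407, -0.0688, 0.1165]
ee_rot: [2.468, 1.942, 0.0]
force: [-1.2, -0.2, 6.3]
width: 0.256
gripper_force: 59.9
```

jog_arm(
  plan=[
    {"offset":[-0.01,0,0],"twist":[0,0,0],"fingers":-1},
    {"offset":[-0.01,0,0],"twist":[0,0,0],"fingers":-1},
  ],
)

```text
clock: 18.0
position: [0.5404, -0.0703, 0.1165]
ee_rot: [2.468, 1.942, 0.0]
force: [-1.3, -0.5, 6.4]
width: 0.256
gripper_force: 59.9
```

jog_arm(
  plan=[
    {"offset":[-0.01,0,0],"twist":[0,0,0],"fingers":-1},
    {"offset":[-0.01,0,0],"twist":[0,0,0],"fingers":-1},
  ],
)

```text
clock: 18.25
position: [0.54, -0.0717, 0.1165]
ee_rot: [2.468, 1.942, 0.0]
force: [-0.6, 0.3, 5.7]
width: 0.258
gripper_force: 59.9
```

jog_arm(
  plan=[
    {"offset":[-0.01,0,0],"twist":[0,0,0],"fingers":-1},
    {"offset":[-0.01,0,0],"twist":[0,0,0],"fingers":-1},
  ],
)

```text
clock: 18.5
position: [0.5398, -0.0727, 0.1165]
ee_rot: [2.468, 1.943, 0.001]
force: [-2.1, 0.9, 7.0]
width: 0.261
gripper_force: 59.9
```

jog_arm(
  plan=[
    {"offset":[-0.01,0,0],"twist":[0,0,0],"fingers":-1},
    {"offset":[-0.01,0,0],"twist":[0,0,0],"fingers":-1},
  ],
)

```text
clock: 18.75
position: [0.5396, -0.0732, 0.1166]
ee_rot: [-2.468, -1.944, -0.003]
force: [-1.2, 3.5, 6.3]
width: 0.26
gripper_force: 59.9
```

```bash
python3 go.py 0.54 -0.0717 0.1165 76.5
```

```text
off [0.0104 0.0005 0.0008] tw [ 0.0001 -0.0003 -0.0001] t 18.75 [ 0.5396 -0.0732  0.1166] F [-1.1533  3.5193  6.2992] q7 -0.6249511077582239
```

jog_arm(
  plan=[
    {"offset":[-0.005,0,0.002],"twist":[0,0,0],"fingers":-1},
    {"offset":[-0.01,0,0.002],"twist":[0,0,0],"fingers":-1},
    {"offset":[-0.01,0,0.002],"twist":[0,0,0],"fingers":-1},
  ],
)

```text
clock: 19.12
position: [0.5394, -0.0736, 0.1167]
ee_rot: [-2.466, -1.944, -0.005]
force: [-1.8, 5.8, 10.0]
width: 0.26
gripper_force: 59.9
```

```bash
python3 -c "
from h import *;np.set_printoptions(precision=3,suppress=True);s=observe();print(s['ft_torque'],s['force'],s['position'],s['ee_rot'])"
```

```text
[ 1.523  0.686 -0.075] [-1.811  5.846  9.971] [ 0.539 -0.074  0.117] [-2.466 -1.944 -0.005]
```

jog_arm(
  plan=[
    {"offset":[-0.007,0,-0.001],"twist":[0,0,0],"fingers":-1},
    {"offset":[-0.013,0,-0.001],"twist":[0,0,0],"fingers":-1},
    {"offset":[-0.013,0,-0.001],"twist":[0,0,0],"fingers":-1},
  ],
)

```text
clock: 19.5
position: [0.5391, -0.0749, 0.1172]
ee_rot: [-2.466, -1.945, -0.006]
force: [-1.9, 7.6, 13.1]
width: 0.259
gripper_force: 59.9
```

```bash
python3 -c "
from h import *;np.set_printoptions(precision=4,suppress=True);s=observe();print(s['ft_torque'],s['force'],s['position'],s['ee_rot'])"
```

```text
[ 1.8251  0.9191 -0.1165] [-1.9332  7.5849 13.0528] [ 0.5391 -0.0749  0.1172] [-2.466  -1.9449 -0.0056]
```

jog_arm(
  plan=[
    {"offset":[-0.007,0,-0.002],"twist":[0,0,0],"fingers":-1},
    {"offset":[-0.013,0,-0.005],"twist":[0,0,0],"fingers":-1},
    {"offset":[-0.013,0,-0.005],"twist":[0,0,0],"fingers":-1},
  ],
)

```text
clock: 19.88
position: [0.5387, -0.077, 0.118]
ee_rot: [-2.466, -1.945, -0.005]
force: [-3.2, 7.5, 13.4]
width: 0.26
gripper_force: 59.9
```

jog_arm(
  plan=[
    {"offset":[-0.007,0,-0.002],"twist":[0,0,0],"fingers":-1},
    {"offset":[-0.013,0,-0.004],"twist":[0,0,0],"fingers":-1},
    {"offset":[-0.013,0,-0.004],"twist":[0,0,0],"fingers":-1},
  ],
)

```text
clock: 20.25
position: [0.5382, -0.0789, 0.1186]
ee_rot: [-2.466, -1.945, -0.005]
force: [-3.3, 7.2, 14.5]
width: 0.255
gripper_force: 59.9
```

jog_arm(
  plan=[
    {"offset":[-0.007,0,-0.003],"twist":[0,0,0],"fingers":-1},
    {"offset":[-0.013,0,-0.005],"twist":[0,0,0],"fingers":-1},
    {"offset":[-0.013,0,-0.005],"twist":[0,0,0],"fingers":-1},
  ],
)

```text
clock: 20.62
position: [0.5377, -0.081, 0.1193]
ee_rot: [-2.467, -1.945, -0.005]
force: [-3.6, 6.9, 14.0]
width: 0.258
gripper_force: 59.9
```

jog_arm(
  plan=[
    {"offset":[-0.007,0,-0.002],"twist":[0,0,0],"fingers":-1},
    {"offset":[-0.013,0,-0.004],"twist":[0,0,0],"fingers":-1},
    {"offset":[-0.013,0,-0.004],"twist":[0,0,0],"fingers":-1},
  ],
)

```text
clock: 21.0
position: [0.5372, -0.083, 0.1199]
ee_rot: [-2.467, -1.945, -0.005]
force: [-2.5, 7.6, 13.5]
width: 0.263
gripper_force: 59.9
```

jog_arm(
  plan=[
    {"offset":[-0.007,0,-0.002],"twist":[0,0,0],"fingers":-1},
    {"offset":[-0.013,0,-0.004],"twist":[0,0,0],"fingers":-1},
    {"offset":[-0.013,0,-0.004],"twist":[0,0,0],"fingers":-1},
  ],
)

```text
clock: 21.38
position: [0.5367, -0.0851, 0.1205]
ee_rot: [-2.467, -1.945, -0.004]
force: [-3.9, 7.0, 14.3]
width: 0.26
gripper_force: 59.9
```

jog_arm(
  plan=[
    {"offset":[-0.007,0,-0.002],"twist":[0,0,0],"fingers":-1},
    {"offset":[-0.013,0,-0.0036],"twist":[0,0,0],"fingers":-1},
    {"offset":[-0.013,0,-0.0036],"twist":[0,0,0],"fingers":-1},
  ],
)

```text
clock: 21.75
position: [0.5362, -0.0871, 0.121]
ee_rot: [-2.467, -1.945, -0.004]
force: [-3.0, 6.2, 14.4]
width: 0.261
gripper_force: 59.9
```

jog_arm(
  plan=[
    {"offset":[-0.007,0,-0.002],"twist":[0,0,0],"fingers":-1},
    {"offset":[-0.013,0,-0.0034],"twist":[0,0,0],"fingers":-1},
    {"offset":[-0.013,0,-0.0034],"twist":[0,0,0],"fingers":-1},
  ],
)

```text
clock: 22.12
position: [0.5358, -0.0891, 0.1215]
ee_rot: [-2.467, -1.944, -0.004]
force: [-3.5, 4.8, 14.0]
width: 0.261
gripper_force: 59.9
```

jog_arm(
  plan=[
    {"offset":[-0.01,0,-0.0024],"twist":[0,0,0],"fingers":-1},
    {"offset":[-0.02,0,-0.0047],"twist":[0,0,0],"fingers":-1},
    {"offset":[-0.02,0,-0.0047],"twist":[0,0,0],"fingers":-1},
  ],
)

```text
clock: 22.5
position: [0.535, -0.0923, 0.1222]
ee_rot: [-2.468, -1.944, -0.003]
force: [-3.5, 4.4, 15.0]
width: 0.26
gripper_force: 59.9
```

jog_arm(
  plan=[
    {"offset":[-0.01,0,-0.002],"twist":[0,0,0],"fingers":-1},
    {"offset":[-0.02,0,-0.0042],"twist":[0,0,0],"fingers":-1},
    {"offset":[-0.02,0,-0.0042],"twist":[0,0,0],"fingers":-1},
  ],
)

```text
clock: 22.88
position: [0.5343, -0.0954, 0.1228]
ee_rot: [2.468, 1.944, 0.003]
force: [-4.4, 3.6, 14.1]
width: 0.258
gripper_force: 59.9
```

jog_arm(
  plan=[
    {"offset":[-0.01,0,-0.002],"twist":[0,0,0],"fingers":-1},
    {"offset":[-0.02,0,-0.0037],"twist":[0,0,0],"fingers":-1},
    {"offset":[-0.02,0,-0.0037],"twist":[0,0,0],"fingers":-1},
  ],
)

```text
clock: 23.25
position: [0.5336, -0.0985, 0.1234]
ee_rot: [2.468, 1.944, 0.003]
force: [-3.2, 3.8, 15.1]
width: 0.26
gripper_force: 59.9
```

jog_arm(
  plan=[
    {"offset":[-0.01,0,-0.002],"twist":[0,0,0],"fingers":-1},
    {"offset":[-0.02,0,-0.0037],"twist":[0,0,0],"fingers":-1},
    {"offset":[-0.02,0,-0.0037],"twist":[0,0,0],"fingers":-1},
  ],
)

```text
clock: 23.62
position: [0.5328, -0.1017, 0.1239]
ee_rot: [2.468, 1.944, 0.002]
force: [-4.2, 3.1, 14.0]
width: 0.259
gripper_force: 59.9
```

jog_arm(
  plan=[
    {"offset":[-0.01,0,-0.0015],"twist":[0,0,0],"fingers":-1},
    {"offset":[-0.02,0,-0.003],"twist":[0,0,0],"fingers":-1},
    {"offset":[-0.02,0,-0.003],"twist":[0,0,0],"fingers":-1},
  ],
)

```text
clock: 24.0
position: [0.532, -0.1049, 0.1242]
ee_rot: [2.468, 1.943, 0.002]
force: [-4.2, 2.2, 14.4]
width: 0.257
gripper_force: 59.9
```

jog_arm(
  plan=[
    {"offset":[-0.01,0,-0.001],"twist":[0,0,0],"fingers":-1},
    {"offset":[-0.02,0,-0.0024],"twist":[0,0,0],"fingers":-1},
    {"offset":[-0.02,0,-0.0024],"twist":[0,0,0],"fingers":-1},
  ],
)

```text
clock: 24.38
position: [0.5313, -0.108, 0.1245]
ee_rot: [2.468, 1.943, 0.002]
force: [-4.5, 2.1, 12.2]
width: 0.256
gripper_force: 59.9
```

jog_arm(
  plan=[
    {"offset":[-0.01,0,-0.0008],"twist":[0,0,0],"fingers":-1},
    {"offset":[-0.02,0,-0.0013],"twist":[0,0,0],"fingers":-1},
    {"offset":[-0.02,0,-0.0013],"twist":[0,0,0],"fingers":-1},
  ],
)

```text
clock: 24.75
position: [0.5305, -0.111, 0.1247]
ee_rot: [2.468, 1.943, 0.001]
force: [-3.3, 0.9, 11.7]
width: 0.258
gripper_force: 59.9
```

jog_arm(
  plan=[
    {"offset":[-0.01,0,-0.0005],"twist":[0,0,0],"fingers":-1},
    {"offset":[-0.02,0,-0.0008],"twist":[0,0,0],"fingers":-1},
    {"offset":[-0.02,0,-0.0008],"twist":[0,0,0],"fingers":-1},
  ],
)

```text
clock: 25.12
position: [0.5298, -0.1141, 0.1248]
ee_rot: [2.468, 1.943, 0.001]
force: [-3.1, 1.1, 14.1]
width: 0.257
gripper_force: 59.9
```

jog_arm(
  plan=[
    {"offset":[-0.01,0,0],"twist":[0,0,0],"fingers":-1},
    {"offset":[-0.02,0,0],"twist":[0,0,0],"fingers":-1},
    {"offset":[-0.02,0,0],"twist":[0,0,0],"fingers":-1},
  ],
)

```text
clock: 25.5
position: [0.5291, -0.1172, 0.1249]
ee_rot: [2.468, 1.942, 0.001]
force: [-4.5, 1.1, 14.0]
width: 0.261
gripper_force: 59.9
```

jog_arm(
  plan=[
    {"offset":[-0.01,0,0],"twist":[0,0,0],"fingers":-1},
    {"offset":[-0.02,0,0],"twist":[0,0,0],"fingers":-1},
    {"offset":[-0.02,0,0],"twist":[0,0,0],"fingers":-1},
  ],
)

```text
clock: 25.88
position: [0.5283, -0.1202, 0.1249]
ee_rot: [2.468, 1.942, 0.0]
force: [-4.6, 1.4, 13.8]
width: 0.261
gripper_force: 59.9
```

jog_arm(
  plan=[
    {"offset":[-0.01,0,0],"twist":[0,0,0],"fingers":-1},
    {"offset":[-0.02,0,0],"twist":[0,0,0],"fingers":-1},
    {"offset":[-0.02,0,0],"twist":[0,0,0],"fingers":-1},
  ],
)

```text
clock: 26.25
position: [0.5276, -0.1234, 0.1248]
ee_rot: [2.468, 1.942, 0.0]
force: [-4.0, 0.4, 12.6]
width: 0.261
gripper_force: 59.9
```

jog_arm(
  plan=[
    {"offset":[-0.01,0,0],"twist":[0,0,0],"fingers":-1},
    {"offset":[-0.02,0,0],"twist":[0,0,0],"fingers":-1},
    {"offset":[-0.02,0,0],"twist":[0,0,0],"fingers":-1},
  ],
)

```text
clock: 26.62
position: [0.5268, -0.1265, 0.1246]
ee_rot: [2.468, 1.942, -0.0]
force: [-2.6, -0.9, 10.4]
width: 0.255
gripper_force: 59.9
```

jog_arm(
  plan=[
    {"offset":[-0.01,0,0.0005],"twist":[0,0,0],"fingers":-1},
    {"offset":[-0.02,0,0.001],"twist":[0,0,0],"fingers":-1},
    {"offset":[-0.03,0,0.002],"twist":[0,0,0],"fingers":-1},
  ],
)

```text
clock: 27.0
position: [0.5258, -0.1309, 0.1242]
ee_rot: [2.468, 1.942, 0.0]
force: [-2.2, -0.4, 9.4]
width: 0.263
gripper_force: 59.9
```

jog_arm(
  plan=[
    {"offset":[-0.01,0,0.001],"twist":[0,0,0],"fingers":-1},
    {"offset":[-0.02,0,0.002],"twist":[0,0,0],"fingers":-1},
    {"offset":[-0.03,0,0.003],"twist":[0,0,0],"fingers":-1},
  ],
)

```text
clock: 27.38
position: [0.5247, -0.1354, 0.1236]
ee_rot: [2.468, 1.942, -0.0]
force: [-2.7, -2.0, 8.4]
width: 0.259
gripper_force: 59.9
```

jog_arm(
  plan=[
    {"offset":[-0.01,0,0.001],"twist":[0,0,0],"fingers":-1},
    {"offset":[-0.02,0,0.0025],"twist":[0,0,0],"fingers":-1},
    {"offset":[-0.03,0,0.004],"twist":[0,0,0],"fingers":-1},
  ],
)

```text
clock: 27.75
position: [0.5236, -0.14, 0.123]
ee_rot: [2.468, 1.942, -0.0]
force: [-2.1, -2.6, 6.7]
width: 0.258
gripper_force: 59.9
```

jog_arm(
  plan=[
    {"offset":[-0.01,0,0.0015],"twist":[0,0,0],"fingers":-1},
    {"offset":[-0.02,0,0.0035],"twist":[0,0,0],"fingers":-1},
    {"offset":[-0.03,0,0.0055],"twist":[0,0,0],"fingers":-1},
  ],
)

```text
clock: 28.12
position: [0.5225, -0.1445, 0.122]
ee_rot: [2.468, 1.942, -0.001]
force: [-1.7, -1.9, 6.0]
width: 0.255
gripper_force: 59.9
```

jog_arm(
  plan=[
    {"offset":[-0.01,0,0.002],"twist":[0,0,0],"fingers":-1},
    {"offset":[-0.02,0,0.004],"twist":[0,0,0],"fingers":-1},
    {"offset":[-0.03,0,0.0065],"twist":[0,0,0],"fingers":-1},
  ],
)

```text
clock: 28.5
position: [0.5215, -0.1489, 0.121]
ee_rot: [2.468, 1.942, -0.001]
force: [-1.7, -3.1, 6.3]
width: 0.259
gripper_force: 59.9
```

jog_arm(
  plan=[
    {"offset":[-0.01,0,0.0025],"twist":[0,0,0],"fingers":-1},
    {"offset":[-0.02,0,0.005],"twist":[0,0,0],"fingers":-1},
    {"offset":[-0.03,0,0.0075],"twist":[0,0,0],"fingers":-1},
  ],
)

```text
clock: 28.88
position: [0.5204, -0.1532, 0.1197]
ee_rot: [2.468, 1.942, -0.001]
force: [-0.8, -3.3, 4.4]
width: 0.256
gripper_force: 59.9
```

jog_arm(
  plan=[
    {"offset":[-0.01,0,0.003],"twist":[0,0,0],"fingers":-1},
    {"offset":[-0.02,0,0.006],"twist":[0,0,0],"fingers":-1},
    {"offset":[-0.03,0,0.009],"twist":[0,0,0],"fingers":-1},
  ],
)

```text
clock: 29.25
position: [0.5193, -0.1576, 0.1183]
ee_rot: [2.468, 1.942, -0.001]
force: [-0.5, -2.9, 4.6]
width: 0.257
gripper_force: 59.9
```

jog_arm(
  plan=[
    {"offset":[-0.01,0,0.003],"twist":[0,0,0],"fingers":-1},
    {"offset":[-0.02,0,0.006],"twist":[0,0,0],"fingers":-1},
    {"offset":[-0.03,0,0.009],"twist":[0,0,0],"fingers":-1},
  ],
)

```text
clock: 29.62
position: [0.5184, -0.1616, 0.1169]
ee_rot: [2.468, 1.942, 0.0]
force: [-0.4, -4.5, 5.2]
width: 0.26
gripper_force: 59.9
```

jog_arm(
  plan=[
    {"offset":[-0.01,0,0.002],"twist":[0,0,0],"fingers":-1},
    {"offset":[-0.02,0,0.003],"twist":[0,0,0],"fingers":-1},
    {"offset":[-0.02,0,0.003],"twist":[0,0,0],"fingers":-1},
  ],
)

```text
clock: 30.0
position: [0.5179, -0.1632, 0.1165]
ee_rot: [-2.468, -1.943, -0.002]
force: [0.1, -1.1, 5.4]
width: 0.261
gripper_force: 59.9
```

jog_arm(
  plan=[
    {"offset":[-0.01,0,0],"twist":[0,0,0],"fingers":-1},
    {"offset":[-0.02,0,0],"twist":[0,0,0],"fingers":-1},
    {"offset":[-0.02,0,0],"twist":[0,0,0],"fingers":-1},
  ],
)

```text
clock: 30.38
position: [0.5172, -0.1659, 0.1165]
ee_rot: [-2.468, -1.943, -0.002]
force: [2.3, 4.2, 4.3]
width: 0.256
gripper_force: 59.9
```

jog_arm(
  plan=[
    {"offset":[0,0,-0.02],"twist":[0,0,0],"fingers":-1},
    {"offset":[0,0,-0.08],"twist":[0,0,0],"fingers":-1},
    {"offset":[0,0,-0.2],"twist":[0,0,0],"fingers":-1},
    {"offset":[0,0,-0.3],"twist":[0,0,0],"fingers":-1},
  ],
)

```text
clock: 30.88
position: [0.517, -0.167, 0.1629]
ee_rot: [2.468, 1.942, 0.0]
force: [0.6, -0.1, -2.2]
width: 0.254
gripper_force: 59.9
```

jog_arm(
  plan=[
    {"offset":[0.3,0,0],"twist":[0,0,0],"fingers":-1},
    {"offset":[0.65,0,0],"twist":[0,0,0],"fingers":-1},
    {"offset":[1,0,0],"twist":[0,0,0],"fingers":-1},
    {"offset":[1,0,0],"twist":[0,0,0],"fingers":-1},
  ],
)

```text
clock: 31.38
position: [0.5531, -0.0152, 0.1631]
ee_rot: [-2.461, -1.952, -0.006]
force: [0.4, -1.4, -3.5]
width: 0.261
gripper_force: 59.9
```

```bash
python3 - <<'E'
from h import *
from go import go
im=get_image("side")
for t in("feed_roller","seat","lip"):
    for r in landmark_of(t,"side")[:1]:
        rc=np.array(r["at"])*[420,560];print(t,r["conf"],atz("side",rc,.012 if t=="lip" else .037))
cv2.imwrite("pics/s4.png",cv2.cvtColor(cv2.resize(im[150:290,170:330],None,fx=4,fy=4),cv2.COLOR_RGB2BGR))
go(.507,.327,.15,104.4)
E
```

```text
feed_roller 0.87 [ 0.5273 -0.1413  0.037 ]
seat 0.74 [ 0.539 -0.144  0.037]
lip 0.65 [ 0.5325 -0.1131  0.012 ]
off [ 2.1932 -0.8424  0.0751] tw [-0.      0.0002 -0.078 ] t 31.575 [ 0.5519 -0.0225  0.1616] F [ 0.6157  0.1385 -2.8659] q7 -0.6795041071015013
```

View pics/s4.png

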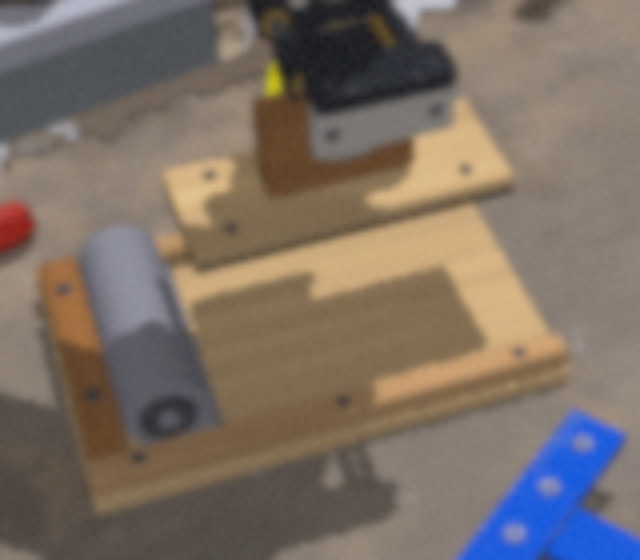

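The roller sits against the stop, at crop pixels around (150, 330). Next I return the block to its original spot.

jog_arm(
  plan=[
    {"offset":[0.3,-0.1,0],"twist":[0,0,0],"fingers":-1},
    {"offset":[0.65,-0.25,0],"twist":[0,0,0],"fingers":-1},
    {"offset":[1,-0.4,0],"twist":[0,0,0],"fingers":-1},
    {"offset":[1,-0.4,0],"twist":[0,0,0],"fingers":-1},
  ],
)

```text
clock: 32.08
position: [0.5279, 0.1434, 0.1623]
ee_rot: [-2.461, -1.949, -0.004]
force: [0.7, -0.2, -3.2]
width: 0.261
gripper_force: 59.9
```

jog_arm(
  plan=[
    {"offset":[0.3,-0.1,0],"twist":[0,0,-0.02],"fingers":-1},
    {"offset":[0.65,-0.25,0],"twist":[0,0,-0.04],"fingers":-1},
    {"offset":[0.9,-0.35,0],"twist":[0,0,-0.06],"fingers":-1},
    {"offset":[1,-0.4,0],"twist":[0,0,-0.078],"fingers":-1},
    {"offset":[1,-0.4,0],"twist":[0,0,-0.078],"fingers":-1},
    {"offset":[1,-0.4,0],"twist":[0,0,-0.078],"fingers":-1},
  ],
)

```text
clock: 32.83
position: [0.507, 0.2962, 0.161]
ee_rot: [1.93, 2.478, -0.002]
force: [0.3, -0.3, -1.7]
width: 0.256
gripper_force: 59.9
```

```bash
python3 go.py .507 .327 .0565 104.4
```

```text
off [0.2    0.0507 0.6964] tw [-0.0001  0.0003 -0.0006] t 32.825 [0.507  0.2962 0.161 ] F [ 0.3262 -0.3498 -1.7445] q7 -0.8328154311059948
```

jog_arm(
  plan=[
    {"offset":[0.15,0.05,0.1],"twist":[0,0,0],"fingers":-1},
    {"offset":[0.2,0.05,0.35],"twist":[0,0,0],"fingers":-1},
    {"offset":[0.2,0.05,0.55],"twist":[0,0,0],"fingers":-1},
    {"offset":[0.2,0.05,0.65],"twist":[0,0,0],"fingers":-1},
    {"offset":[0.2,0.05,0.685],"twist":[0,0,0],"fingers":-1},
    {"offset":[0.2,0.05,0.697],"twist":[0,0,0],"fingers":-1},
    {"offset":[0.2,0.05,0.697],"twist":[0,0,0],"fingers":-1},
  ],
)

```text
clock: 33.7
position: [0.5062, 0.3299, 0.0577]
ee_rot: [1.924, 2.483, 0.002]
force: [-0.2, 0.1, -2.3]
width: 0.258
gripper_force: 59.9
```

jog_arm(
  plan=[
    {"offset":[0,0,0.004],"twist":[0,0,0],"fingers":-1},
    {"offset":[0,0,0.007],"twist":[0,0,0],"fingers":-1},
    {"offset":[0,0,0.007],"twist":[0,0,0],"fingers":-1},
  ],
)

```text
clock: 34.08
position: [0.5057, 0.3297, 0.0559]
ee_rot: [1.923, 2.484, 0.0]
force: [-1.1, -0.7, -2.6]
width: 0.259
gripper_force: 59.9
```

jog_arm(
  plan=[
    {"offset":[0,0,0.003],"twist":[0,0,0],"fingers":-1},
    {"offset":[0,0,0.005],"twist":[0,0,0],"fingers":-1},
    {"offset":[0,0,0.005],"twist":[0,0,0],"fingers":-1},
  ],
)

```text
clock: 34.45
position: [0.5056, 0.3297, 0.0549]
ee_rot: [-1.924, -2.484, 0.0]
force: [0.8, 0.6, -1.7]
width: 0.259
gripper_force: 59.9
```

jog_arm(
  plan=[
    {"offset":[0,0,0.002],"twist":[0,0,0],"fingers":-1},
    {"offset":[0,0,0.003],"twist":[0,0,0],"fingers":-1},
    {"offset":[0,0,0.003],"twist":[0,0,0],"fingers":-1},
  ],
)

```text
clock: 34.83
position: [0.5057, 0.3296, 0.0547]
ee_rot: [1.924, 2.484, 0.0]
force: [0.1, -0.2, 0.6]
width: 0.256
gripper_force: 59.9
```

Touching the bench. Release, back off straight up and check.

jog_arm(
  plan=[
    {"offset":[0,0,0],"twist":[0,0,0],"fingers":-0.3},
    {"offset":[0,0,0],"twist":[0,0,0],"fingers":0.3},
    {"offset":[0,0,0],"twist":[0,0,0],"fingers":1},
    {"offset":[0,0,0],"twist":[0,0,0],"fingers":1},
    {"offset":[0,0,0],"twist":[0,0,0],"fingers":1},
    {"offset":[0,0,0],"twist":[0,0,0],"fingers":1},
    {"offset":[0,0,-0.1],"twist":[0,0,0],"fingers":1},
    {"offset":[0,0,-0.4],"twist":[0,0,0],"fingers":1},
    {"offset":[0,0,-0.8],"twist":[0,0,0],"fingers":1},
    {"offset":[0,0,-1],"twist":[0,0,0],"fingers":1},
    {"offset":[0,0,-1],"twist":[0,0,0],"fingers":1},
  ],
)

```text
clock: 36.2
position: [0.5064, 0.3311, 0.2083]
ee_rot: [1.922, 2.483, 0.008]
force: [0.4, -0.0, -1.4]
width: 1.002
gripper_force: 0.0
```

```bash
python3 - <<'E'
from h import *
im=get_image("side")
cv2.imwrite("pics/s5.png",cv2.cvtColor(cv2.resize(im[90:290,120:460],None,fx=2.2,fy=2.2),cv2.COLOR_RGB2BGR))
s=observe();print(s["clock"],s["position"],s["force"],s["width"])
E
```

```text
36.25 [0.5059716  0.33007686 0.2062419 ] [-0.00448434 -0.51824346 -0.69426138] 0.9998597361572663
```

View pics/s5.png

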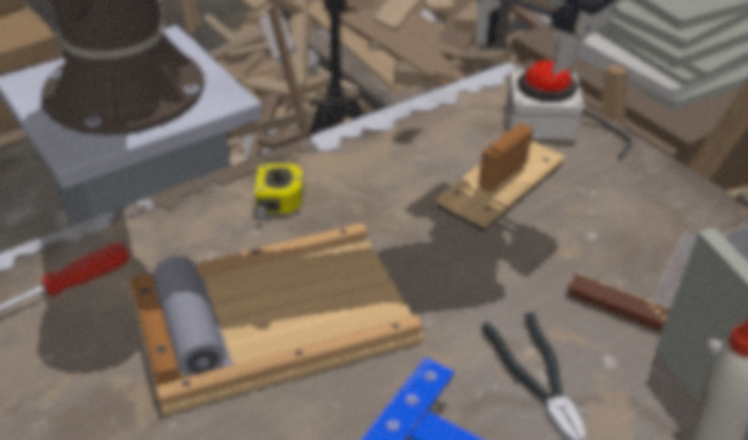

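The picture shows the roller seated at the stop (190, 315), the block flat on its sole (500, 180), and the bystanders undisturbed.

```bash
python3 -c "
from cell import *
print(sign_off())"
```

```text
the job is handed in; nothing more can be done
None
```

The job is handed in at about 36 s: the final picture shows the roller in its seat against the stop, the push block flat on its sole at its original spot, and the other tools where they lay; press readings peaked at about 18 N.

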